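# Switch on the plate under the pastry tray and start its timer

### The job

Switch on the hot plate that the tray of raw pastries stands on: push its toggle lever away from you with a fingertip, gently and without gripping it, until it snaps over. Then press the green timer button fully down and let it come back up. Leave the other lever off, and do not disturb or pick up the tray, the cleaning brick, the shaker or the jar.

Things in the scene. Friction and masses are not known exactly. Their poses are not given: they have to be found in the camera images.
- griddle: Fixed metal double griddle. Origin on the counter; x points away from the robot, y left, z up. Spans x -180 to 155, y -260 to 260 mm. On the robot's side a flat console (x -180 to -65, top 90 mm high) carries two red levers and a green button; behind it two black hot plates, 200 x 220 mm, tops 95 mm high, centred at (35, 115) mm (left) and (35, -115) mm (right).
- lever_left (a joint): Bistable lever, left (griddle +y): steel stem with a red crossbar (44 mm along griddle y, 18 mm thick). Radians: 0 = off, leaning 0.5 rad to the robot; 0.5 upright; 1.0 = on, leaning away (griddle +x). Pivot at griddle (-120, 115, 94) mm. Its spring resists with about 5 N at the crossbar at first, falling to nothing upright; past that it snaps over by itself. Works the hot plate behind it.
- lever_right (a joint): Bistable lever, right (griddle -y): steel stem with a red crossbar (44 mm along griddle y, 18 mm thick). Radians: 0 = off, leaning 0.5 rad to the robot; 0.5 upright; 1.0 = on, leaning away (griddle +x). Pivot at griddle (-120, -115, 94) mm. Its spring resists with about 5 N at the crossbar at first, falling to nothing upright; past that it snaps over by itself. Works the hot plate behind it.
- lever_left_bar (a point): Centre of the red crossbar of the left lever, 62 mm from its pivot: about 148 mm above the counter and 30 mm on the robot's side of the pivot when off, 156 mm high when upright. Its axes turn with the lever.
- lever_right_bar (a point): Centre of the red crossbar of the right lever, 62 mm from its pivot: about 148 mm above the counter and 30 mm on the robot's side of the pivot when off, 156 mm high when upright. Its axes turn with the lever.
- timer (a joint): Travel of the round green spring push button, 34 mm across, in a black housing midway between the levers, at griddle-frame (-120, 0) mm. Metres: 0 = up, 0.006 = fully down. It is pressed straight down, takes about 4 N when fully down, and springs back up.
- timer_top (a point): Centre of the top face of the green button, about 112 mm above the counter when up (moves down with it).
- tray_center (a point): Shallow steel tray, 165 x 180 mm, 22 mm high over all, with four round pale raw pastries 72 mm across; loose, 0.5 kg, on the left or the right hot plate. Point at its centre, 12 mm above its underside.
- brick_center (a point): Griddle cleaning brick, dark grey block 100 x 85 x 35 mm with an orange grip on top, 57 mm high over all; loose, on the hot plate that is not in use. Point at its centre, half-way up.
- shaker_center (a point): Steel seed shaker with a blue band, 49 mm across, 56 mm high; loose, on one end of the console, some 100 mm outward of a lever. Point at its centre, half-way up.
- jar_center (a point): Small amber jar with a yellow cap, 48 mm across, 65 mm high; loose, on the other end of the console, some 100 mm outward of a lever. Point at its centre, half-way up.

How it is judged (in metres and radians):
On the way, in this order (a step that is already met when the one before it is completed fails the run):
1. the lever of the plate under the tray has snapped over to on (((y of tray_center in the frame of griddle above 0 m and value of joint lever_left above 0.9 rad) or (not (y of tray_center in the frame of griddle above 0 m) and value of joint lever_right above 0.9 rad))), for 0.2 s.
2. then the timer button is pressed fully down (((y of tray_center in the frame of griddle above 0 m and value of joint lever_left above 0.9 rad) or (not (y of tray_center in the frame of griddle above 0 m) and value of joint lever_right above 0.9 rad)) and value of joint timer above 0.0048 m), for 0.05 s.
At the end, for the whole second after the job is handed in: The lever of the plate that the tray stands on is on (over 0.9 rad), the other lever is off (under 0.1 rad), both at rest; the timer button has come back up (under 1.5 mm down) after being pressed at least 4.8 mm; the tray, brick, shaker and jar are within 15 mm of where they began (((y of tray_center in the frame of griddle above 0 m and value of joint lever_left above 0.9 rad) or (not (y of tray_center in the frame of griddle above 0 m) and value of joint lever_right above 0.9 rad)) and ((y of tray_center in the frame of griddle above 0 m and value of joint lever_right below 0.1 rad) or (not (y of tray_center in the frame of griddle above 0 m) and value of joint lever_left below 0.1 rad)) and value of joint timer below 0.0015 m and distance of each of tray_center, brick_center, shaker_center, jar_center from where it was at the start of the episode below 0.015 m and velocity of joint lever_left between -0.1 and 0.1 rad/s and velocity of joint lever_right between -0.1 and 0.1 rad/s); the robot touches nothing.
It fails at once if the other lever is pushed over ((y of tray_center in the frame of griddle above 0 m and value of joint lever_right above 0.4 rad) or (not (y of tray_center in the frame of griddle above 0 m) and value of joint lever_left above 0.4 rad)).
It fails at once if the timer is pressed before the plate is switched on (not ((y of tray_center in the frame of griddle above 0 m and value of joint lever_left above 0.9 rad) or (not (y of tray_center in the frame of griddle above 0 m) and value of joint lever_right above 0.9 rad)) and value of joint timer above 0.0035 m).
It fails at once if the tray, brick, shaker or jar is shoved, lifted or carried (over 20 mm) (distance of any of tray_center, brick_center, shaker_center, jar_center from where it was at the start of the episode above 0.02 m).
It fails at once if a lever is gripped or forced (over 30 N from the fingers) (contact force between the fingers and lever_left above 30 N or contact force between the fingers and lever_right above 30 N).
It also fails if it takes over 35 s, if anything falls off the work surface, if the arm or the gripper's body presses on something with over 40 N, if the wrist force passes 120 N, or if a joint passes its speed limit or range.

### The arm

A 7-joint arm with a two-finger parallel gripper is mounted at the origin on the work surface. World frame = base frame: x ahead of the robot, y to its left, z up, the work surface at z = 0. Lengths are in mm, angles in rad, forces in N, time in s.
With the tool pointing down it reaches from about 425 to 1025 mm from the base axis. Payload 3.6 kg.
Tool frame: the origin (TCP) lies on the centre line of the jaws, within the pads' length; the fingertips stand 19 mm ahead of it and the grasp point (between the pads) is the TCP (manip.tip_reach is the distance from the TCP to the fingertips, in mm); z points along the fingers, y is the direction in which the jaws open and shut (so a half turn about z gives the same grasp; the last joint's range is limited). The gripper opens to 85 mm and grips with 20 to 120 N. Pads are 22 mm wide; open, the fingers measure 114 mm over their backs; the gripper's body (76 mm by 85 mm) begins 54 mm behind the grasp point. The pads swing forward as they close: fully open they stand 13 mm farther back than shut.
Start: joints at [-1.234, 0.591, 0.048, 1.609, -0.033, 0.943, -0.034], TCP at [302.095, 659.066, 250.302] pointing down, gripper open.
Joint ranges: [-2.69, 2.69], [-0.47, 2.24], [-1.27, 1.36], [0.19, 2.51], [-1.53, 4.68], [0.08, 2.07], [-3.09, 3.09]. Speed limits (rad/s): [2.57, 2.57, 3.14, 3.14, 3.14, 3.14, 3.14].

### API

Orientations are given as a unit quaternion [w, x, y, z].
In Python, from station import monitor, grab_frame, close_job, find_in, manip gives the robot as it stands.
- The arm moves only by the shell command python3 -m crank 'ROWS' [OPENING] [FORCE]. ROWS is JSON, a list of rows, each an object of numbers: "tx", "ty", "tz": the shift along the tool's x, y, z in m; "twist": the turn about the tool's z in degrees. In form: [{"tx": .., "ty": .., "tz": .., "twist": ..}, ...]. A call has 1 to 20 rows; each row shifts and turns the pose as measured when the row begins, along the tool's axes as they then stand; what a row does not reach is not made up. A row lasts 1/12 s, in which the tool goes at most 41.7 mm and 7.16 degrees, less where a joint would pass 70% of its speed; a pose out of reach is approached as far as the arm can. A call with a gripper value outside its range is refused whole. OPENING is the closure, from 0 (fully open) to 1 (shut), set as the call begins (- or left out, the last holds). The fingers move at their own pace and stop on an object; FORCE is the grip in N (left out, the last holds). Time passes only in rows, so rows that do not move let the fingers close. It gives the time, the measured TCP pose, the force and the opening at its end, in the units of the state.
- monitor.sense(): the state, without advancing time (a new reading comes with each control period).
- grab_frame(name): name is "scene" or "top" or "wrist"; returns a dict with "image" (420x560x3 uint8, red, green, blue), "camera_matrix" (3x3 intrinsics, pixels), "R" (3x3) and "t" (3): a world point X has camera coordinates R X + t; the wrist camera has in their place "tool_from_camera" (4x4, takes a point from camera to tool coordinates, whose origin is the TCP and whose axes are the flange's). Camera axes: x right, y down, z forward; pixel columns grow to the right and rows downward; lengths in mm; the calibration is good to about 2 mm. A picture is of the moment at which its call begins: read the wrist's pose just before it. There is no depth.
- close_job(): hands the job in, once; it reports no verdict.
Trained networks look in the newest picture that a camera, given by its name, has taken for a name from the list of things; names that differ only in an ending like _2 or _b are one class to them, and where a whole thing is asked for, a point or a joint stands for the part that bears it (a point fixed in the world has none). Each returns a list of dicts, best first, with "conf" (0 to 1); they miss things now and then, are a little off and sometimes report something else, mostly with a low value. They report only what shows in the picture. A call takes as long as a camera call.
- find_in(camera, thing): "location" ([column, row] in pixels, amid what is visible of it).
The state is a dict: "clock": time; "joints": joint angles; "qvel": joint speeds; "effort": joint torques, N m; "tcp_pos": TCP position; "tool_rot": TCP orientation; "contact_force": force on the tool from outside, world axes, zero at the start; "ft_torque": the same for the moment, N m; "grip_width": finger opening in mm.
Only numpy, scipy, OpenCV 4.12 (cv2) and the standard library are available. Lean on these libraries where they do the work, as an engineer would, in place of code of your own. Each camera call takes 0.05 s, during which the arm holds its last target.

## Working session

There is one attempt and no reset: what is moved stays moved. The work goes in short steps, Python scripts to look and compute and a shell command to move; the robot and the scene stay as the last step left them, time stands still between calls to the robot, and variables do not carry over. Pictures are saved under pics/ and viewed, and the job is handed in when it is done.

```bash
ls; mkdir -p pics; python3 - <<'E'
from station import monitor, grab_frame, find_in, manip
import cv2,numpy as np
s=monitor.sense();print(s); print([a for a in dir(manip) if a[0]!='_'], manip.tip_reach)
for c in ["scene","top"]:
    f=grab_frame(c);cv2.imwrite(f"pics/{c}0.png",f["image"][:,:,::-1]);print(c,f["camera_matrix"],f["R"],f["t"])
    for n in ["griddle","lever_left_bar","lever_right_bar","timer_top","tray_center","brick_center","shaker_center","jar_center"]:
        print(n,[(np.round(d["location"]),round(d["conf"],2)) for d in find_in(c,n)][:3])
E
```

```text
pics
{'clock': 0.0, 'joints': array([-1.23450526,  0.59210961,  0.04832657,  1.6098751 , -0.03330626,
        0.9426429 , -0.03373096]), 'qvel': array([-8.27836625e-05,  2.21504092e-04,  7.50203000e-04,  2.78512718e-04,
       -6.26767695e-04,  1.00911560e-03,  4.67184340e-04]), 'effort': array([ 3.27409880e-04, -5.48707938e+01,  1.54683508e+00, -1.98128450e+01,
        9.32686322e-03,  8.81216110e-03, -1.50509084e-05]), 'tcp_pos': array([301.76904849, 658.3374415 , 249.12865581]), 'tool_rot': array([-1.70612841e-04,  2.13234352e-01,  9.77000444e-01, -1.10164071e-03]), 'contact_force': array([ 0.24417196,  0.04189245, -0.72779753]), 'ft_torque': array([-0.04117601, -0.0023447 , -0.03545599]), 'grip_width': 85.43462302709611}
['PlanningError', 'tip_reach'] 19.0
scene [[430.95223247   0.         279.61332179]
 [  0.         430.95223247 210.26413802]
 [  0.           0.           1.        ]] [[ 0.55914329  0.82885993  0.01870821]
 [ 0.54031154 -0.34718982 -0.76650028]
 [-0.62882607  0.43869175 -0.64197144]] [-334.77939091 -235.01219987 1298.56218965]
griddle [(array([315., 246.]), 0.9
[... 348 characters left out ...]
0993   0.         279.93500496]
 [  0.         399.76360993 207.34938947]
 [  0.           0.           1.        ]] [[-0.01979174 -0.99975974 -0.00942081]
 [-0.98683719  0.02104683 -0.16034151]
 [ 0.16050126  0.00612337 -0.98701664]] [ 50.9977747  599.96499403 795.53991571]
griddle [(array([266., 203.]), 0.76)]
lever_left_bar [(array([214., 244.]), 0.75), (array([226., 154.]), 0.54)]
lever_right_bar [(array([335., 257.]), 0.33)]
timer_top [(array([275., 240.]), 0.58), (array([166., 210.]), 0.5)]
tray_center [(array([340., 170.]), 0.92)]
brick_center [(array([226., 156.]), 0.69), (array([332., 257.]), 0.18)]
shaker_center [(array([386., 259.]), 0.71)]
jar_center [(array([166., 210.]), 0.88)]
```

View pics/scene0.png

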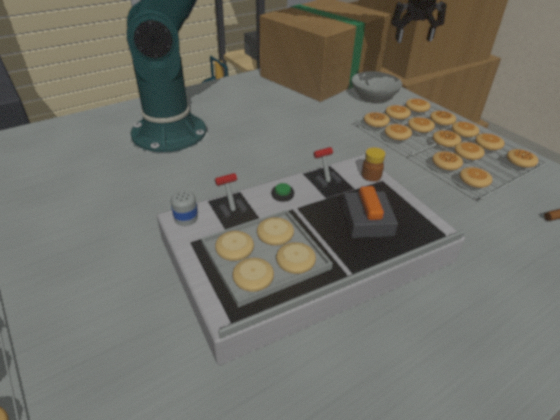

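View pics/top0.png

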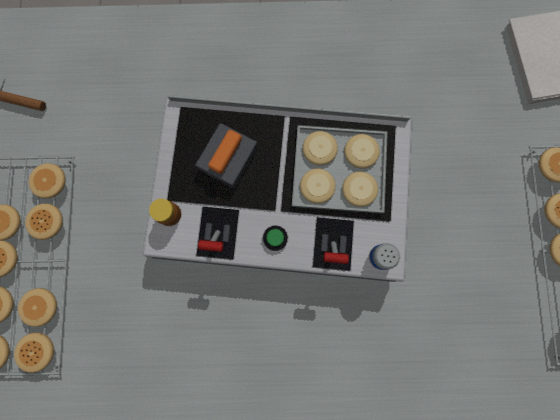

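The tray is on the right plate, at pixel (340,170) in top, so the lever to push is the right one. Its bar is at top (336,258) and scene (227,180). The left bar is at top (210,245) and the button at top (275,238). The network's brick and left-lever matches on that red bar are wrong. Next I triangulate.

```bash
cat > h.py <<'E'
import numpy as np,cv2
from scipy.optimize import least_squares
from station import monitor, grab_frame
def cam(c):
    f=grab_frame(c);return np.array(f["camera_matrix"]),np.array(f["R"]),np.array(f["t"]),f["image"]
def plane(C,uv,z):
    K,R,t=C[:3];d=R.T@np.linalg.inv(K)@[*uv,1];o=-R.T@t
    return o+d*(z-o[2])/d[2]
def proj(C,X):
    K,R,t=C[:3];p=K@(R@X+t);return p[:2]/p[2]
def tri(A,a,B,b):
    return least_squares(lambda X:np.r_[proj(A,X)-a,proj(B,X)-b],[600,0,100]).x
def blobs(C,lo,hi,amin=20,two=False):
    h=cv2.cvtColor(C[3],cv2.COLOR_RGB2HSV);m=cv2.inRange(h,lo,hi)
    if two: m|=cv2.inRange(h,(170,lo[1],lo[2]),(180,255,255))
    n,_,st,ce=cv2.connectedComponentsWithStats(m)
    return [(ce[i].round(1),st[i,4]) for i in range(1,n) if st[i,4]>amin]
E
python3 - <<'E'
from h import *
np.set_printoptions(suppress=True,precision=1)
S=cam("scene");T=cam("top")
for n,C in (("S",S),("T",T)):
    print(n,"red",blobs(C,(0,190,80),(5,255,255),30,True),"green",blobs(C,(55,120,50),(85,255,255),40))
for n,t,s in (("left",(210,245),(323,153)),("right",(336,258),(227,180)),("timer",(275,238),(283,189))):
    print(n,tri(T,t,S,s),plane(T,t,112 if n=="timer" else 148))
for n,t,z in (("tray",(340,170),105),("brick",(226,156),125),("shaker",(385,256),146),("jar",(162,210),155)):
    print(n,plane(T,t,z))
# griddle corners at z~90 (top)
for p in ((148,255),(406,278)): print(plane(T,p,90))
E
```

```text
S red [] green [(array([282.6, 188.7]), np.int32(85))]
T red [(array([210.1, 245.2]), np.int32(157)), (array([335.9, 257.4]), np.int32(150))] green [(array([274.7, 237. ]), np.int32(241))]
left [517.4 167.6 147.3] [517.5 167.7 148. ]
right [490.1 -60.8 146.2] [489.2 -62.1 148. ]
timer [532.1  49.9 104.9] [530.9  49.  112. ]
tray [664.7 -83.1 105. ]
brick [692.8 141.9 125. ]
shaker [ 491.1 -151.8  146. ]
jar [583.3 255.7 155. ]
[504.4 300.8  90. ]
[ 449.7 -204.    90. ]
```

```bash
python3 -m crank '[{"twist":-6},{"twist":-6},{"twist":-6},{}]' 1 20
cat >> h.py <<'E'
from scipy.spatial.transform import Rotation as Ro
np.set_printoptions(suppress=True,precision=1)
GY=-np.deg2rad(6.9); ex=np.array([np.cos(GY),np.sin(GY),0]); ey=np.array([-ex[1],ex[0],0])
RB=np.array([489.6,-61.5,147])
def st():
    s=monitor.sense();w,x,y,z=s["tool_rot"];R=Ro.from_quat([x,y,z,w]).as_matrix()
    print("t",round(s["clock"],2),"tcp",s["tcp_pos"],"F",s["contact_force"],"w",round(s["grip_width"],1),"j",np.round(s["joints"],2))
    print("tool x in griddle deg",np.rad2deg(np.arctan2(R[:,0]@ey,R[:,0]@ex)),"z",R[:,2].round(3))
    return s["tcp_pos"],R
def to(*T):
    p,R=st()
    for t in T: print("target",t,"tool shift mm",R.T@(np.array(t)-p)); p=np.array(t)
E
python3 - <<'E'
from h import *
S=cam("scene")
print("boxes",plane(S,(320,95),0),plane(S,(262,68),0),"bowl",plane(S,(377,97),0))
to((480,200,250),RB-45*ex+[0,0,250-147],RB-45*ex+[0,0,162-147])
E
```

```text
boxes [ 37.8 549.8   0. ] [-274.5  505.6    0. ] bowl [156.1 710.9   0. ]
t 1.05 tcp [302.1 659.1 250.3] F [-0.1  0.2 -0.1] w 85.7 j [-1.2  0.6  0.1  1.6 -0.   0.9 -0. ]
tool x in griddle deg 162.27675227050435 z [ 0.  0. -1.]
target (480, 200, 250) tool shift mm [-353.  -343.2    0.3]
target [444.9 -56.1 250. ] tool shift mm [ -74.8 -247.4   -0. ]
target [444.9 -56.1 162. ] tool shift mm [-0. -0. 88.]$[0]: bad value
```

```bash
python3 -m crank '[{"tx":0,"ty":0,"tz":0,"twist":-6},{"tx":0,"ty":0,"tz":0,"twist":-6},{"tx":0,"ty":0,"tz":0,"twist":-6},{"tx":0,"ty":0,"tz":0,"twist":0}]' 1 20
python3 - <<'E'
from h import *
to((480,200,250),RB-45*ex+[0,0,250-147],RB-45*ex+[0,0,162-147])
E
```

```text
clock: 1.38
tcp_pos: [302.0, 659.1, 250.3]
tool_rot: [0.0, 0.051, 0.999, -0.0]
contact_force: [0.9, -0.2, -0.3]
grip_width: 39.0
t 1.38 tcp [302.  659.1 250.3] F [ 0.9 -0.2 -0.3] w 39.0 j [-1.2  0.6 -0.   1.6  0.   0.9  0.2]
tool x in griddle deg -178.91278352372908 z [ 0. -0. -1.]
target (480, 200, 250) tool shift mm [-223.6 -438.8    0.6]
target [444.9 -56.1 250. ] tool shift mm [   9.  -258.3    0. ]
target [444.9 -56.1 162. ] tool shift mm [ 0.1  0.  88. ]
```

Now 14 rows of (-16, -31) mm.

```bash
python3 -m crank '[{"tx":-0.016,"ty":-0.031,"tz":0,"twist":0},{"tx":-0.016,"ty":-0.031,"tz":0,"twist":0},{"tx":-0.016,"ty":-0.031,"tz":0,"twist":0},{"tx":-0.016,"ty":-0.031,"tz":0,"twist":0},{"tx":-0.016,"ty":-0.031,"tz":0,"twist":0},{"tx":-0.016,"ty":-0.031,"tz":0,"twist":0},{"tx":-0.016,"ty":-0.031,"tz":0,"twist":0},{"tx":-0.016,"ty":-0.031,"tz":0,"twist":0},{"tx":-0.016,"ty":-0.031,"tz":0,"twist":0},{"tx":-0.016,"ty":-0.031,"tz":0,"twist":0},{"tx":-0.016,"ty":-0.031,"tz":0,"twist":0},{"tx":-0.016,"ty":-0.031,"tz":0,"twist":0},{"tx":-0.016,"ty":-0.031,"tz":0,"twist":0},{"tx":-0.016,"ty":-0.031,"tz":0,"twist":0}]' 
python3 - <<'E'
from h import *
to(RB-45*ex+[0,0,250-147])
E
```

```text
clock: 2.55
tcp_pos: [477.0, 195.8, 247.4]
tool_rot: [0.0, 0.063, 0.998, 0.008]
contact_force: [0.2, 1.2, 0.1]
grip_width: -0.2
t 2.55 tcp [477.  195.8 247.4] F [0.2 1.2 0.1] w -0.2 j [-0.5  0.3  0.   2.1 -0.   0.7  1. ]
tool x in griddle deg 179.69748240040056 z [ 0.  0. -1.]
target [444.9 -56.1 250. ] tool shift mm [   0.2 -253.9   -6.6]
```

```bash
python3 -m crank '[{"tx":0,"ty":-0.032,"tz":0,"twist":0},{"tx":0,"ty":-0.032,"tz":0,"twist":0},{"tx":0,"ty":-0.032,"tz":0,"twist":0},{"tx":0,"ty":-0.032,"tz":0,"twist":0},{"tx":0,"ty":-0.032,"tz":0,"twist":0},{"tx":0,"ty":-0.032,"tz":0,"twist":0},{"tx":0,"ty":-0.032,"tz":0,"twist":0},{"tx":0,"ty":-0.03,"tz":0,"twist":0},{"tx":0,"ty":0,"tz":0,"twist":0}]' 
python3 - <<'E'
from h import *
f=grab_frame("wrist");cv2.imwrite("pics/w1.png",f["image"][:,:,::-1])
to(RB-45*ex+[0,0,162-147])
E
```

```text
clock: 3.3
tcp_pos: [444.6, -75.8, 246.2]
tool_rot: [0.007, 0.084, 0.996, 0.008]
contact_force: [0.4, 0.7, -1.0]
grip_width: 0.0
t 3.35 tcp [445.2 -73.3 246.3] F [ 0.9  0.6 -0.5] w -0.2 j [-0.   0.2  0.1  2.2 -0.1  0.7  1.6]
tool x in griddle deg 177.3373728215651 z [ 0.  0. -1.]
target [444.9 -56.1 162. ] tool shift mm [ 4.2 15.2 84.5]
```

View pics/w1.png

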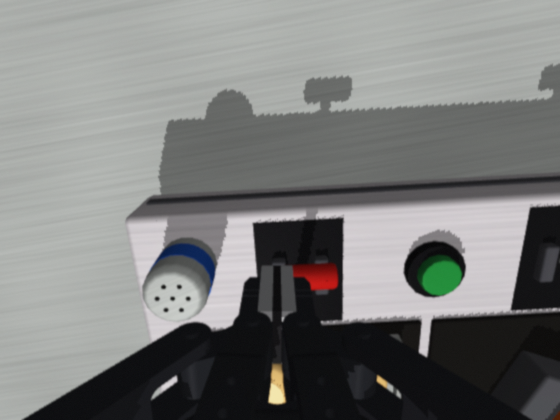

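The wrist view shows the red bar's right end at (338,277), with the fingertips (about 277,290) covering its left end. So the tip is some 15 mm too far right, which agrees with the computed offset. I correct that and go down.

```bash
python3 -m crank '[{"tx":0.004,"ty":0.015,"tz":0,"twist":-2.7},{"tx":0,"ty":0,"tz":0,"twist":0},{"tx":0,"ty":0,"tz":0.02,"twist":0},{"tx":0,"ty":0,"tz":0.02,"twist":0},{"tx":0,"ty":0,"tz":0.02,"twist":0},{"tx":0,"ty":0,"tz":0.015,"twist":0},{"tx":0,"ty":0,"tz":0.005,"twist":0},{"tx":0,"ty":0,"tz":0,"twist":0}]' 
python3 - <<'E'
from h import *
f=grab_frame("wrist");cv2.imwrite("pics/w2.png",f["image"][:,:,::-1])
f=grab_frame("top");cv2.imwrite("pics/t2.png",cv2.resize(f["image"][130:330,150:450,::-1],None,fx=2.5,fy=2.5))
to(RB-45*ex+[0,0,162-147])
E
```

```text
clock: 4.02
tcp_pos: [450.7, -40.7, 166.3]
tool_rot: [0.012, 0.049, 0.999, 0.012]
contact_force: [0.2, 0.7, -0.0]
grip_width: -0.1
t 4.12 tcp [451.4 -41.3 167.4] F [-0.1  0.1  0.2] w 0.0 j [-0.   0.4  0.   2.3 -0.1  0.4  1.6]
tool x in griddle deg -178.8167715686872 z [ 0.  0. -1.]
target [444.9 -56.1 162. ] tool shift mm [  5.1 -15.5   4.9]
```

View pics/w2.png

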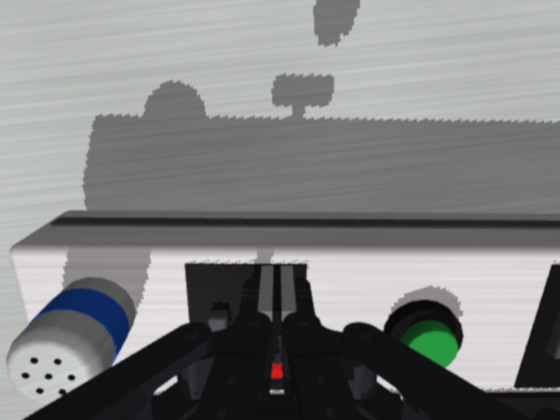

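View pics/t2.png

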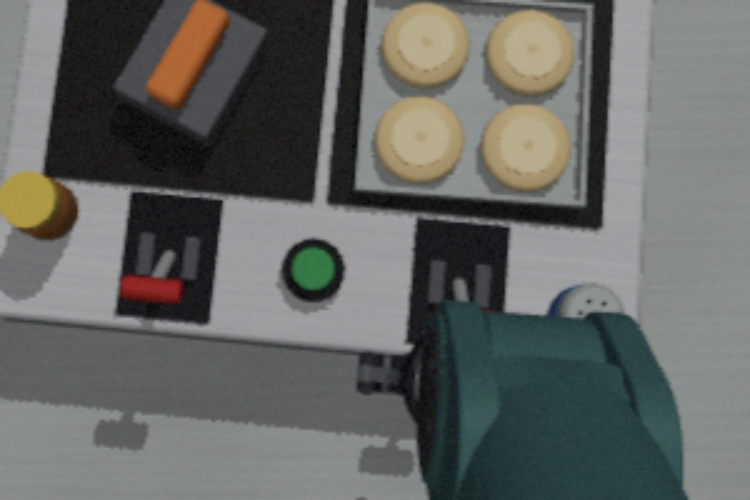

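The fingers are down behind the bar, and the red bar shows between the jaws at (277,370). The arm is still 15 mm left of the lever's line, so I correct that.

```bash
python3 -m crank '[{"tx":0.002,"ty":-0.010,"tz":0.003,"twist":0},{"tx":0,"ty":0,"tz":0,"twist":0},{"tx":0,"ty":0,"tz":0,"twist":0}]' 
python3 - <<'E'
from h import *
to(RB-45*ex+[0,0,162-147])
E
```

```text
clock: 4.37
tcp_pos: [450.0, -51.1, 166.0]
tool_rot: [0.016, 0.049, 0.999, 0.012]
contact_force: [-0.2, -0.3, 0.3]
grip_width: 0.4
t 4.37 tcp [450.  -51.1 166. ] F [-0.2 -0.3  0.3] w 0.4 j [-0.   0.4  0.   2.3 -0.1  0.4  1.6]
tool x in griddle deg -178.72628140007066 z [ 0.  0. -1.]
target [444.9 -56.1 162. ] tool shift mm [ 4.6 -5.5  3.7]
```

```bash
python3 -m crank '[{"tx":0,"ty":-0.005,"tz":0.004,"twist":0},{"tx":0,"ty":0,"tz":0,"twist":0},{"tx":-0.005,"ty":0,"tz":0,"twist":0},{"tx":-0.005,"ty":0,"tz":0,"twist":0},{"tx":-0.004,"ty":0,"tz":0,"twist":0},{"tx":-0.004,"ty":0,"tz":0,"twist":0},{"tx":-0.004,"ty":0,"tz":0,"twist":0}]' 
python3 - <<'E'
from h import *
p,R=st();d=p-RB;print("rel bar griddle x,y",d@ex,d@ey,d[2])
f=grab_frame("scene");cv2.imwrite("pics/s3.png",cv2.resize(f["image"][90:270,150:410,::-1],None,fx=3,fy=3))
E
```

```text
clock: 4.95
tcp_pos: [470.2, -60.2, 163.3]
tool_rot: [0.013, 0.05, 0.999, 0.012]
contact_force: [-9.7, 1.3, 5.9]
grip_width: -0.1
t 4.95 tcp [470.2 -60.2 163.3] F [-9.7  1.3  5.9] w -0.1 j [ 0.   0.4  0.   2.2 -0.1  0.5  1.6]
tool x in griddle deg -178.89996903330032 z [ 0.  0. -1.]
rel bar griddle x,y -19.433009749300044 -0.993406484594886 16.284203158833066
```

View pics/s3.png

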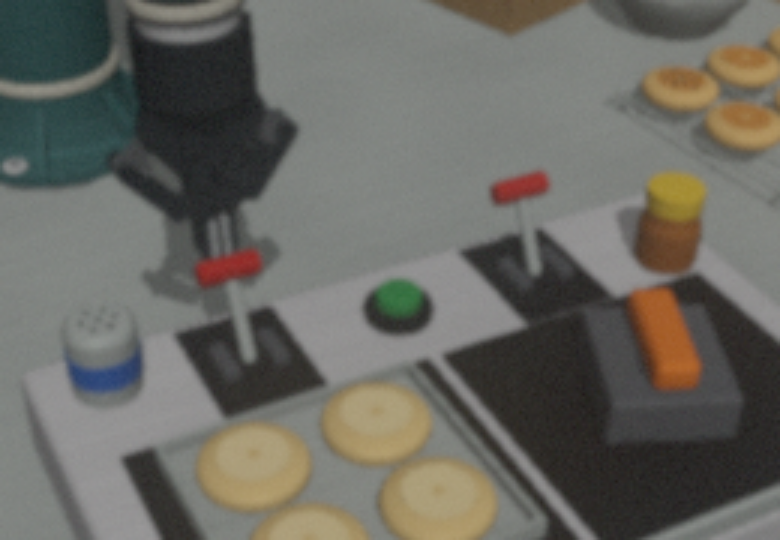

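The fingers touch the right bar, centred (crop 230,265), with 10 N. I keep pushing gently.

```bash
python3 -m crank '[{"tx":-0.004,"ty":0,"tz":0,"twist":0},{"tx":-0.004,"ty":0,"tz":0,"twist":0},{"tx":-0.004,"ty":0,"tz":0,"twist":0},{"tx":-0.004,"ty":0,"tz":0,"twist":0}]' 
python3 - <<'E'
from h import *
p,R=st();d=p-RB;print("rel bar griddle x,y",d@ex,d@ey,d[2])
E
```

```text
clock: 5.33
tcp_pos: [470.3, -60.4, 160.3]
tool_rot: [-0.006, 0.05, 0.999, 0.013]
contact_force: [-5.4, 0.2, 4.5]
grip_width: 0.1
t 5.33 tcp [470.3 -60.4 160.3] F [-5.4  0.2  4.5] w 0.1 j [ 0.   0.4  0.   2.2 -0.1  0.5  1.6]
tool x in griddle deg -178.84324060465704 z [-0.  0. -1.]
rel bar griddle x,y -19.270965227471244 -1.1768921497267273 13.33536576015942
```

Steps of 4 mm are absorbed by the arm's compliance against the spring, so I use somewhat larger ones.

```bash
python3 -m crank '[{"tx":-0.007,"ty":0,"tz":-0.001,"twist":0},{"tx":-0.008,"ty":0,"tz":-0.001,"twist":0},{"tx":-0.008,"ty":0,"tz":-0.001,"twist":0}]' 
python3 - <<'E'
from h import *
p,R=st();d=p-RB;print("rel bar griddle x,y",d@ex,d@ey,d[2])
E
```

```text
clock: 5.58
tcp_pos: [474.6, -61.1, 160.0]
tool_rot: [-0.028, 0.05, 0.998, 0.015]
contact_force: [-8.5, 0.4, 6.9]
grip_width: -0.3
t 5.58 tcp [474.6 -61.1 160. ] F [-8.5  0.4  6.9] w -0.3 j [ 0.   0.5  0.   2.2 -0.1  0.6  1.6]
tool x in griddle deg -178.78790602645208 z [-0.1  0.  -1. ]
rel bar griddle x,y -14.979408981043077 -1.3853871602114445 13.008007347049755
```

```bash
python3 -m crank '[{"tx":-0.012,"ty":0,"tz":-0.001,"twist":0},{"tx":-0.012,"ty":0,"tz":-0.001,"twist":0},{"tx":-0.011,"ty":0,"tz":-0.001,"twist":0}]' 
python3 - <<'E'
from h import *
p,R=st();d=p-RB;print("rel bar griddle x,y",d@ex,d@ey,d[2],R[:,2])
f=grab_frame("scene");cv2.imwrite("pics/s4.png",cv2.resize(f["image"][90:270,150:410,::-1],None,fx=3,fy=3))
E
```

```text
clock: 5.83
tcp_pos: [497.3, -63.8, 158.9]
tool_rot: [-0.042, 0.05, 0.998, 0.015]
contact_force: [-1.3, -0.3, 0.9]
grip_width: -0.2
t 5.83 tcp [497.3 -63.8 158.9] F [-1.3 -0.3  0.9] w -0.2 j [ 0.   0.5  0.1  2.1 -0.1  0.6  1.6]
tool x in griddle deg -178.75793238394886 z [-0.1  0.  -1. ]
rel bar griddle x,y 7.9603164229398775 -1.3241553509014352 11.930823984839037 [-0.1  0.  -1. ]
```

View pics/s4.png

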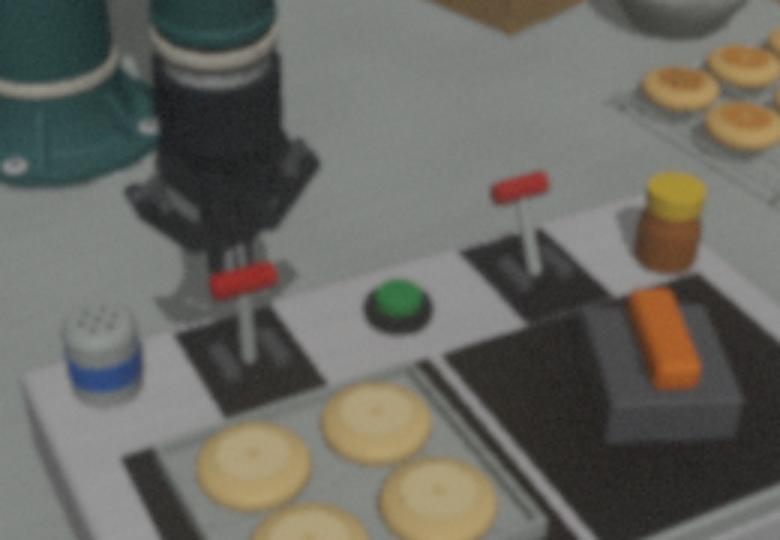

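The lever is nearly upright, with its bar at crop (245,280). A little more.

```bash
python3 -m crank '[{"tx":-0.007,"ty":0,"tz":0,"twist":0},{"tx":-0.005,"ty":0,"tz":0,"twist":0},{"tx":-0.002,"ty":0,"tz":0,"twist":0},{"tx":0,"ty":0,"tz":0,"twist":0}]' 
python3 - <<'E'
from h import *
p,R=st();d=p-RB;print("rel bar griddle x,y",d@ex,d@ey,d[2],R[:,2])
f=grab_frame("scene");cv2.imwrite("pics/s5.png",cv2.resize(f["image"][90:270,150:410,::-1],None,fx=3,fy=3))
E
```

```text
clock: 6.22
tcp_pos: [522.1, -65.5, 158.3]
tool_rot: [-0.035, 0.049, 0.998, 0.015]
contact_force: [-0.2, 0.2, -0.7]
grip_width: -0.0
t 6.22 tcp [522.1 -65.5 158.3] F [-0.2  0.2 -0.7] w -0.0 j [ 0.   0.5  0.1  2.1 -0.1  0.6  1.6]
tool x in griddle deg -178.71905308816898 z [-0.1  0.  -1. ]
rel bar griddle x,y 32.750044911571074 -0.031167898057564102 11.270847536571893 [-0.1  0.  -1. ]
```

View pics/s5.png

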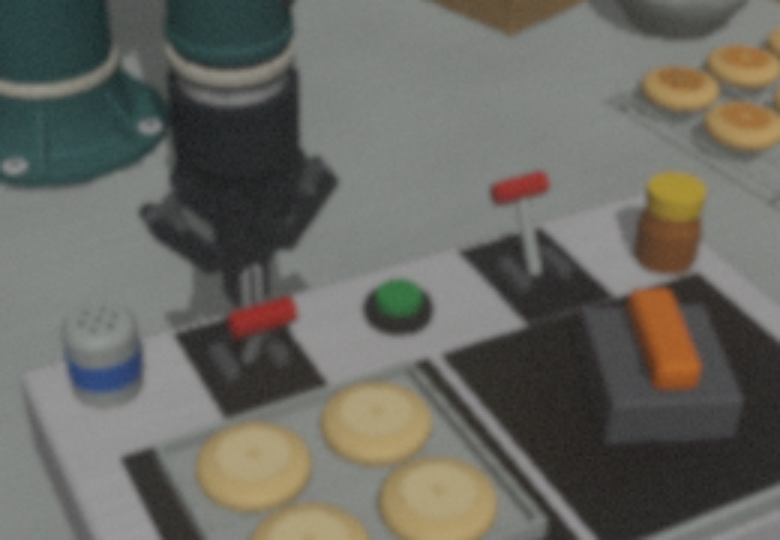

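The right lever has snapped over, with its bar at crop (263,316). I back off, go up, then move over the button.

```bash
python3 -m crank '[{"tx":0.012,"ty":0,"tz":0,"twist":0},{"tx":0.006,"ty":0,"tz":-0.01,"twist":0},{"tx":0,"ty":0,"tz":-0.025,"twist":0},{"tx":0,"ty":0,"tz":-0.02,"twist":0},{"tx":0,"ty":0,"tz":0,"twist":0},{"tx":0,"ty":0,"tz":0,"twist":0}]' 
python3 - <<'E'
from h import *
p,R=st();tip=p+19*R[:,2]
S=cam("scene");T=cam("top");cv2.imwrite("pics/t6.png",cv2.resize(T[3][130:330,150:450,::-1],None,fx=2.5,fy=2.5))
for n,C in (("S",S),("T",T)): print(n,blobs(C,(55,120,50),(85,255,255),40))
for z in (150,125,108): print("shift",R.T@(np.array([531.3,49.3,z])-tip))
E
```

```text
clock: 6.77
tcp_pos: [499.9, -65.0, 217.4]
tool_rot: [-0.038, 0.049, 0.998, 0.015]
contact_force: [-0.7, 0.7, 0.0]
grip_width: 0.3
t 6.77 tcp [499.9 -65.  217.4] F [-0.7  0.7  0. ] w 0.3 j [ 0.   0.4  0.1  2.1 -0.1  0.7  1.6]
tool x in griddle deg -178.71885158335306 z [-0.1  0.  -1. ]
S [(array([282.8, 188.7]), np.int32(83))]
T [(array([274.7, 237.1]), np.int32(246))]
shift [-25.2 115.   49.7]
shift [-27.2 114.4  74.6]
shift [-28.5 113.9  91.6]
```

View pics/t6.png

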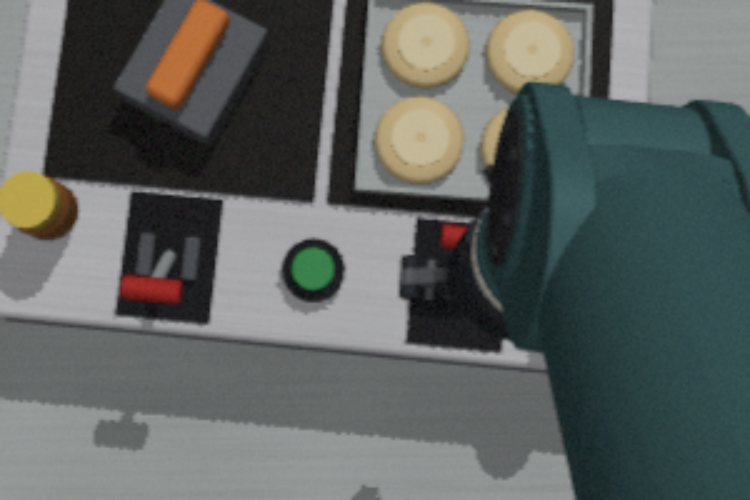

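The right bar is on, at crop (453,237) on the far side. Now to the button at crop (313,268).

```bash
python3 -m crank '[{"tx":-0.004,"ty":0.017,"tz":0.003,"twist":0},{"tx":-0.004,"ty":0.017,"tz":0.003,"twist":0},{"tx":-0.004,"ty":0.017,"tz":0.003,"twist":0},{"tx":-0.004,"ty":0.017,"tz":0.003,"twist":0},{"tx":-0.004,"ty":0.017,"tz":0.003,"twist":0},{"tx":-0.002,"ty":0.008,"tz":0.003,"twist":0},{"tx":0,"ty":0,"tz":0,"twist":0},{"tx":0,"ty":0,"tz":0,"twist":0}]' 
python3 - <<'E'
from h import *
p,R=st();tip=p+19*R[:,2];print("tip",tip)
for z in (150,125,108): print("shift",R.T@(np.array([531.3,49.3,z])-tip))
E
```

```text
clock: 7.53
tcp_pos: [524.2, 27.5, 192.4]
tool_rot: [-0.045, 0.051, 0.998, 0.014]
contact_force: [0.5, -0.2, -0.6]
grip_width: -0.1
t 7.53 tcp [524.2  27.5 192.4] F [ 0.5 -0.2 -0.6] w -0.1 j [-0.1  0.5  0.   2.1 -0.1  0.7  1.4]
tool x in griddle deg -178.94850390354753 z [-0.1  0.  -1. ]
tip [522.5  28.1 173.5]
shift [-8.7 21.5 23.3]
shift [-11.   20.9  48.2]
shift [-12.5  20.6  65.1]
```

```bash
python3 -m crank '[{"tx":-0.005,"ty":0.010,"tz":0.01,"twist":0},{"tx":-0.004,"ty":0.009,"tz":0.01,"twist":0},{"tx":0,"ty":0,"tz":0.01,"twist":0},{"tx":0,"ty":0,"tz":0,"twist":0},{"tx":0,"ty":0,"tz":0,"twist":0}]' 
python3 - <<'E'
from h import *
p,R=st();tip=p+19*R[:,2];print("tip",tip)
for z in (125,108): print("shift",R.T@(np.array([531.3,49.3,z])-tip))
E
```

```text
clock: 7.95
tcp_pos: [531.9, 44.5, 157.9]
tool_rot: [-0.046, 0.054, 0.997, 0.013]
contact_force: [-0.9, -0.4, 0.2]
grip_width: 0.0
t 7.95 tcp [531.9  44.5 157.9] F [-0.9 -0.4  0.2] w 0.0 j [-0.2  0.5  0.   2.1 -0.1  0.7  1.4]
tool x in griddle deg -179.22491333191294 z [-0.1  0.  -1. ]
tip [530.2  45.1 139. ]
shift [-2.  4. 14.]
shift [-3.6  3.7 30.9]
```

```bash
python3 -m crank '[{"tx":-0.003,"ty":0.003,"tz":0.007,"twist":0},{"tx":0,"ty":0,"tz":0.005,"twist":0},{"tx":0,"ty":0,"tz":0,"twist":0},{"tx":0,"ty":0,"tz":0,"twist":0}]' 
python3 - <<'E'
from h import *
p,R=st();tip=p+19*R[:,2];print("tip",tip)
print("shift",R.T@(np.array([531.3,49.3,106])-tip))
S=cam("scene");cv2.imwrite("pics/s7.png",cv2.resize(S[3][90:270,150:410,::-1],None,fx=3,fy=3))
E
```

```text
clock: 8.28
tcp_pos: [533.9, 46.3, 144.1]
tool_rot: [-0.047, 0.055, 0.997, 0.012]
contact_force: [-0.5, 0.3, -0.3]
grip_width: -0.2
t 8.28 tcp [533.9  46.3 144.1] F [-0.5  0.3 -0.3] w -0.2 j [-0.2  0.5  0.   2.1 -0.1  0.6  1.4]
tool x in griddle deg -179.34380693095142 z [-0.1  0.  -1. ]
tip [532.2  46.9 125.2]
shift [-0.7  1.9 19.3]
```

View pics/s7.png

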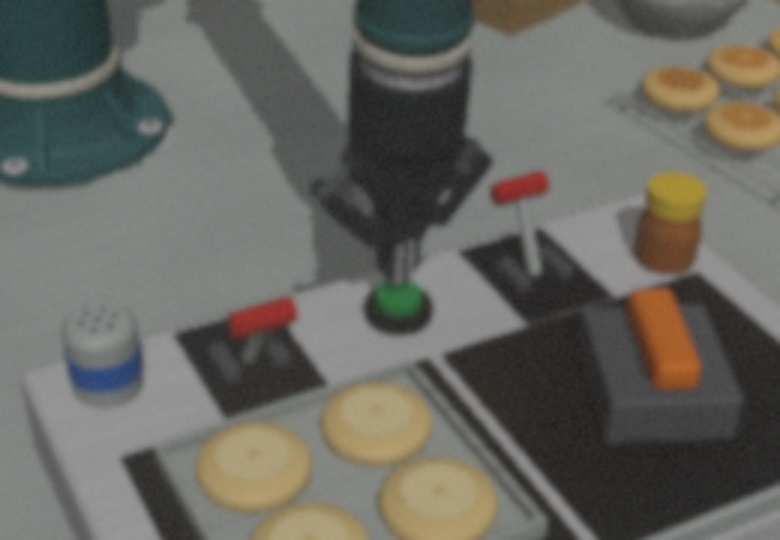

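The fingertip stands over the green button at crop (400,290). Pressing down.

```bash
python3 -m crank '[{"tx":0,"ty":0.002,"tz":0.005,"twist":0},{"tx":0,"ty":0,"tz":0.005,"twist":0},{"tx":0,"ty":0,"tz":0.004,"twist":0},{"tx":0,"ty":0,"tz":0.004,"twist":0}]' 
python3 - <<'E'
from h import *
p,R=st();tip=p+19*R[:,2];print("tip",tip)
E
```

```text
clock: 8.67
tcp_pos: [533.9, 48.5, 126.6]
tool_rot: [-0.045, 0.055, 0.997, 0.012]
contact_force: [0.5, -0.9, 3.9]
grip_width: 0.0
t 8.67 tcp [533.9  48.5 126.6] F [ 0.5 -0.9  3.9] w 0.0 j [-0.2  0.6  0.   2.1 -0.1  0.6  1.4]
tool x in griddle deg -179.3968421166811 z [-0.1  0.  -1. ]
tip [532.2  49.  107.6]
```

```bash
python3 -m crank '[{"tx":0,"ty":0,"tz":0.005,"twist":0},{"tx":0,"ty":0,"tz":0.005,"twist":0},{"tx":0,"ty":0,"tz":0.005,"twist":0}]' 
python3 - <<'E'
from h import *
p,R=st();tip=p+19*R[:,2];print("tip",tip)
E
```

```text
clock: 8.92
tcp_pos: [534.2, 48.4, 124.3]
tool_rot: [-0.046, 0.056, 0.997, 0.013]
contact_force: [-9.9, -1.5, 45.6]
grip_width: 0.1
t 8.92 tcp [534.2  48.4 124.3] F [-9.9 -1.5 45.6] w 0.1 j [-0.2  0.6  0.   2.1 -0.1  0.6  1.4]
tool x in griddle deg -179.49621419615056 z [-0.1  0.  -1. ]
tip [532.5  49.  105.4]
```

The button is on its stop: 45 N and the tip at 105.4 mm, against 106 expected. Release and retreat.

```bash
python3 -m crank '[{"tx":0,"ty":0,"tz":-0.006,"twist":0},{"tx":0,"ty":0,"tz":-0.015,"twist":0},{"tx":0,"ty":0,"tz":-0.025,"twist":0},{"tx":0,"ty":0,"tz":-0.025,"twist":0},{"tx":0,"ty":0,"tz":-0.025,"twist":0},{"tx":0,"ty":0,"tz":-0.015,"twist":0},{"tx":0,"ty":0,"tz":0,"twist":0},{"tx":0,"ty":0,"tz":0,"twist":0},{"tx":0,"ty":0,"tz":0,"twist":0}]' 
python3 - <<'E'
from h import *
from station import find_in
p,R=st()
S=cam("scene");cv2.imwrite("pics/s8.png",cv2.resize(S[3][90:270,150:410,::-1],None,fx=3,fy=3))
for n in ["tray_center","brick_center","shaker_center","jar_center","timer_top"]:
    print(n,[(np.round(d["location"]),round(d["conf"],2)) for d in find_in("scene",n)][:1])
print(blobs(S,(55,120,50),(85,255,255),40))
T=cam("top");cv2.imwrite("pics/t8.png",cv2.resize(T[3][80:330,130:450,::-1],None,fx=2.4,fy=2.4))
E
```

```text
clock: 9.67
tcp_pos: [543.4, 45.2, 241.2]
tool_rot: [-0.046, 0.056, 0.997, 0.014]
contact_force: [-0.3, 0.4, 0.2]
grip_width: 0.1
t 9.67 tcp [543.4  45.2 241.2] F [-0.3  0.4  0.2] w 0.1 j [-0.2  0.4  0.1  2.  -0.1  0.8  1.4]
tool x in griddle deg -179.50524623346925 z [-0.1  0.  -1. ]
tray_center [(array([265., 254.]), 0.75)]
brick_center [(array([371., 213.]), 0.78)]
shaker_center [(array([184., 210.]), 0.86)]
jar_center [(array([370., 166.]), 0.58)]
timer_top [(array([282., 192.]), 0.56)]
[(array([339. ,  17.8]), np.int32(88)), (array([282.7, 188.9]), np.int32(96))]
```

View pics/s8.png

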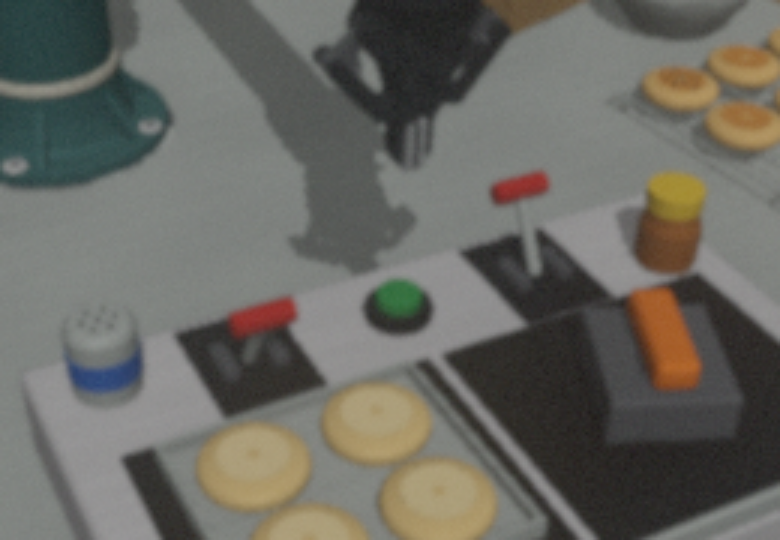

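View pics/t8.png

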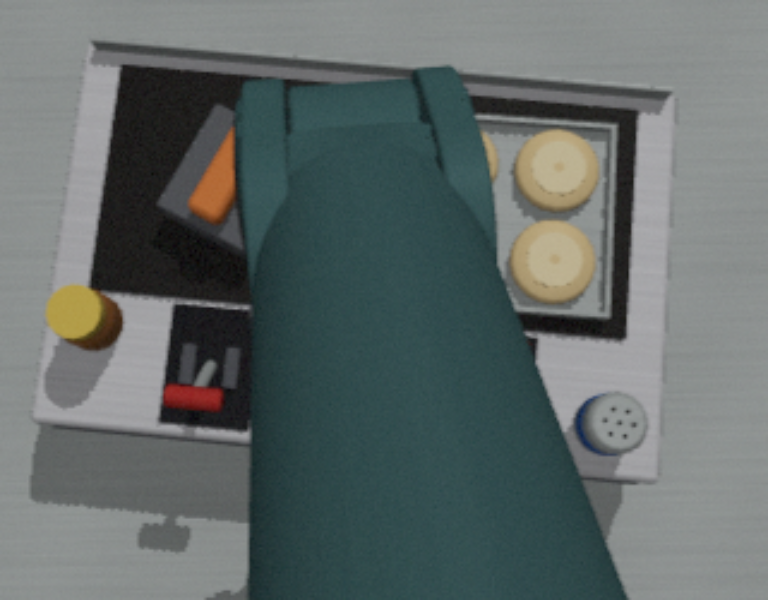

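The right lever is on, the left is off and the button is back up at scene (282.7,188.9), as before. The loose things stand where they were and the robot is clear, so I hand it in.

```bash
python3 -c "
from station import close_job
print(close_job())"
```

```text
the job is handed in; nothing more can be done
None
```

The job is handed in, and my last checks point to success, though no verdict is reported. The tray was on the right plate, so I pushed the right lever with the shut fingertips until it snapped over. I then pressed the green button down to its stop and withdrew. The whole run took about 10 s.

**Final state:** the last pictures show the right lever on, the left lever off and the button back up at its starting pixel position. The arm was clear, with about 0 N at the wrist.

**Forces:** while I pushed the lever, the wrist read up to about 11 N at the readings between moves. The button met its stop with about 46 N at the wrist, with the fingertips at 105.4 mm against 106 mm expected when fully down. That was firmer than the button needs. It came through the fingers, not the gripper's body, so I don't expect the 40 N limit to apply.

**Loose things:** the tray, brick, shaker and jar look unmoved. The network's positions for them in the scene view shifted by up to 5 pixels (the brick) between first and last pictures. I took that as network noise, because the brick stands in the same place in every scene picture.

**Detection errors:** in the first top picture the network reported low-confidence brick and timer matches on other things, so I located the levers and the button by colour and triangulation instead.

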